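Ready the press lever over its pivot pin

TASK

Pull the plain brass pivot pin straight up out of the wooden holder, stand it fully home in the hole of the grey bearing block and let go of it. Then pick up the green crank lever by its balance point (the yellow band) and finish while still holding it there, level and still, a few centimetres above the pin: the lever's eye centred over the pin and its arm in line over the blue fork, touching nothing but the gripper. Do not lower it onto the pin or put it down, and leave the red-handled bodkin and everything else on the bench where it is.

Things in the scene. Friction and masses are not known exactly. Their poses are not given: they have to be found in the camera images.
- hole (a point): centre of the mouth of the round hole in the fixed bearing block: grey, 70 x 70 mm, 40 mm tall; hole 18 mm wide, 3 mm chamfer, 32 mm deep (floor 8 mm above the bench). z is up; the -x axis points along a dark base plate (12 mm thick, 80 mm wide, reaching 185 mm from the hole) to the blue fork
- fork (a point): point midway between the tops of the fork's two blue posts, 120 mm from the hole along the block's -x axis, 60 mm above the bench; gap between the posts 46 mm
- pin: loose brass pivot pin, a plain round bar 14 mm in diameter, 90 mm long, 0.11 kg, upright at the start in a socket of the wooden holder. Origin at its centre; z along it. In the holder it stands 15 mm above the bench, 45 mm of it showing above the holder; fully home in the bearing block its centre is 53 mm and its top 98 mm above the bench
- pin_top (a point): centre of the pin's top face, 45 mm above its centre
- holder: pale wooden block 60 x 160 x 60 mm (x, y, z), fixed to the bench, with two upright sockets 18 mm wide and 45 mm deep, 45 mm either side of its middle along its y axis. Origin at the middle of its underside. One socket holds the pin, the other the bodkin; which is which varies
- bodkin_mid (a point): middle of the bodkin, a loose steel pin 14 mm thick with a red handle 28 mm wide, 110 mm tall in all, standing in the holder's other socket: leave alone
- lever: loose crank lever lying flat, 238 mm long, about 0.42 kg (varies by a fifth). Origin at its balance point, mid-height of the arm, 21 mm above the underside, inside a yellow band 16 mm wide. The arm is a green bar along x, 16 mm wide, 18 mm tall, its lower face 12 mm above the bench. The heavy eye is at its +x end, the light knob at its -x end; z is up
- eye (a point): centre of the lever's eye at its lower rim (the lever's underside), 54.5 mm from the balance point along the lever's +x and 21 mm lower. The eye is a heavy dark steel ring, 48 mm outer and 24 mm inner diameter, 36 mm tall from the underside up
- knob (a point): middle of the light black knob at the arm's other end, 145.5 mm from the balance point along the lever's -x; the knob is 28 mm in diameter, 42 mm tall from the underside up
- ink_tin: loose ink tin 72 mm in diameter, 55 mm tall, origin under its centre: leave alone
- furniture: two loose joined wooden blocks, 50 x 110 x 40 mm, origin under their centre: leave alone
- slugs: loose bundle of metal type slugs 70 x 49 x 23 mm, origin under its centre: leave alone
- brayer: loose ink roller, black rubber roll 100 mm wide and 44 mm thick with a wooden handle, origin on the bench under the roll's middle: leave alone
- spanner: loose steel spanner 150 mm long lying on the bench: leave alone
Not all that is in view belongs to the job. Leave any purple look-alike of the part that bears hole alone.

How it is judged:
On the way, in this order (a step that is already met when the one before it is completed fails the run):
1. the pin stands fully home in the bearing block, let go (horizontal distance between pin and hole below 0.006 m and height (world z) of pin below 0.058 m and angle between pin's own z axis and vertical below 0.13 rad and contact force between the fingers and pin below 0.05 N), for 0.2 s.
2. the lever is lifted clear of the bench in the gripper (height (world z) of eye above 0.02 m and height (world z) of knob above 0.04 m and contact force between the fingers and lever above 1 N), for 0.2 s.
At the end, for the whole second after the job is handed in: Gripper holds the lever within 30 mm of its balance point, still, level within 0.12 rad, underside 6 to 80 mm above the pin, eye within 12 mm of its axis, knob within 35 mm of the line over the fork, pin untouched by it; pin within 5 mm of fully home, upright within 0.13 rad, let go (horizontal distance between pin and hole below 0.006 m and height (world z) of pin below 0.058 m and angle between pin's own z axis and vertical below 0.13 rad and contact force between the fingers and lever above 1 N and distance between the grasp point and lever below 0.03 m and contact force between lever and pin below 0.05 N and height (world z) of eye between 0.104 and 0.178 m and horizontal distance between eye and pin_top below 0.012 m and angle between lever's own z axis and vertical below 0.12 rad and y of knob in the frame of hole between -0.035 and 0.035 m and x of knob in the frame of hole below -0.15 m and linear speed of lever below 0.02 m/s and angular speed of lever below 0.15 rad/s); the arm keeps its last pose, push and grip.
It fails at once if the bodkin is disturbed (distance of bodkin_mid from where it was at the start of the episode above 0.015 m).
It fails at once if a bystander on the bench is moved (distance of any of ink_tin, furniture, slugs, brayer, spanner from where it was at the start of the episode above 0.02 m).
It also fails if it takes over 69 s, if anything falls off the work surface, if the arm or the gripper's body presses on something with over 40 N, if the wrist force passes 120 N, or if a joint passes its speed limit or range.

ROBOT

A 6-joint arm with a two-finger parallel gripper is mounted at the origin on the work surface. World frame = base frame: x ahead of the robot, y to its left, z up, the work surface at z = 0. Lengths are in m, angles in rad, forces in N, time in s.
With the tool pointing down it reaches from about 0.3 to 0.85 m from the base axis. Payload 5.4 kg.
Tool frame: the origin (TCP) lies between the finger pads; the fingertips stand 19 mm ahead of it and the grasp point (between the pads) is the TCP; z points along the fingers, y is the direction in which the jaws open and shut (so a half turn about z gives the same grasp; the last joint's range is limited). The gripper opens to 85 mm and grips with 20 to 120 N. Pads are 22 mm wide; open, the fingers measure 114 mm over their backs; the gripper's body (76 mm by 85 mm) begins 54 mm behind the grasp point. The pads swing forward as they close: fully open they stand 13 mm farther back than shut.
Start: joints at [0.914, 0.158, 1.597, -0, 1.386, -0.21], TCP at [0.248, 0.519, 0.227] pointing down, gripper open.
Joint ranges: [-2.91, 2.91], [-0.94, 2.29], [0.18, 2.7], [-1.29, 4.43], [0.17, 2.64], [-3, 3]. Speed limits (rad/s): [2.57, 2.57, 3.14, 3.14, 3.14, 3.14].

INTERFACE

Orientations are given as a unit quaternion [x, y, z, w].
In Python, from workcell import env gives the robot as it stands.
- The arm moves only by the tool move_arm, never from a script. Its argument "targets" is a list of rows, each a list of 3 entries, a list of its own where there are three numbers: the shift along the tool's x, y, z in units of 50 mm (1.0 is 50 mm), then the turn about the tool's z in units of 8 degrees (1.0 is 8 degrees), then the gripper's target within -1 to 1 (shut at 1, half-way at 0, fully open at -1). A call has 1 to 5 rows; each row is the pose to reach, as a shift and turn from the pose commanded when the call began, along the tool's axes at that moment; what a row does not reach only later rows make up. A row lasts 1/10 s, in which the tool goes at most 50 mm and 8.59 degrees, less where a joint would pass 70% of its speed; a pose out of reach is approached as far as the arm can. A call with a gripper value outside its range is refused whole. The fingers move at their own pace and stop on an object; the grip force is fixed at half the most. Time passes only in rows, so rows that repeat a pose let the fingers close. It gives the time, the measured TCP pose, the force and the opening at its end, in the units of the state.
- env.get_state(): the state, without advancing time (a new reading comes with each control period).
- env.read_camera(name): name is "scene" or "top" or "wrist"; returns a dict with "frame" (420x560x3 uint8, blue, green, red), "fovy" (degrees; the focal length in pixels is half the picture's height over the tangent of half this angle, whatever the lens; pixels are square), "cx", "cy" (the principal point, pixels), "extrinsics" (4x4, takes a point from world to camera coordinates). Camera axes: x right, y down, z forward; pixel columns grow to the right and rows downward; lengths in m; the calibration is good to about 2 mm. A picture is of the moment at which its call begins. There is no depth.
- env.close_job(): hands the job in, once; it reports no verdict.
Trained networks look in a picture, given as the dict that the camera call returned (one of the last four; its "shot" number tells which), for a name from the list of things; names that differ only in an ending like _2 or _b are one class to them, and where a whole thing is asked for, a point or a joint stands for the part that bears it (a point fixed in the world has none). Each returns a list of dicts, best first, with "p" (0 to 1); they miss things now and then, are a little off and sometimes report something else, mostly with a low value. They report only what shows in the picture. A call takes as long as a camera call. They do not tell look-alikes from the thing itself.
- env.boxes_of(picture, thing): "location" ([column, row] in pixels, amid what is visible of it).
- env.place_of(picture, thing): "location" ([column, row] in pixels: a listed point, or the origin of a listed thing).
The state is a dict: "clock": time; "q": joint angles; "joint_vel": joint speeds; "tau": joint torques, N m; "eef_pos": TCP position; "orientation": TCP orientation; "contact_force": force on the tool from outside, world axes, zero at the start; "torque": the same for the moment, N m; "finger_gap": finger opening in m.
Only numpy, scipy, OpenCV 4.12 (cv2) and the standard library are available. Lean on these libraries where they do the work, as an engineer would, in place of code of your own. Each camera call takes 0.05 s, during which the arm holds its last target. There are 200 camera calls.

## Working session

There is one attempt and no reset: what is moved stays moved. The work goes in short steps, Python scripts to look and compute and a tool call to move; the robot and the scene stay as the last step left them, time stands still between calls to the robot, and variables do not carry over. Pictures are saved under pics/ and viewed, about 8 in all and at most 12, crops included, and the job is handed in when it is done.

Besides the shell and the picture viewer there is one more tool, called after "Call:" by a JSON object that holds its "method" and its "body", one argument or row to a line. move_arm: Moves the arm, as the interface text tells. Its arguments: {"type":"object","properties":{"targets":{"type":"array"}},"required":["targets"]}

```bash
mkdir -p pics; cat > h.py <<'E'
import numpy as np, cv2
from workcell import env
def ray(pic,uv):
    f=pic["frame"].shape[0]/2/np.tan(np.radians(pic["fovy"])/2)
    E=np.array(pic["extrinsics"]);R,t=E[:3,:3],E[:3,3]
    d=R.T@np.array([(uv[0]-pic["cx"])/f,(uv[1]-pic["cy"])/f,1]);return -R.T@t,d
def at_z(pic,uv,z):
    o,d=ray(pic,uv);return o+d*(z-o[2])/d[2]
def proj(pic,P):
    f=pic["frame"].shape[0]/2/np.tan(np.radians(pic["fovy"])/2)
    E=np.array(pic["extrinsics"]);c=E[:3,:3]@np.array(P)+E[:3,3];return [pic["cx"]+f*c[0]/c[2],pic["cy"]+f*c[1]/c[2]]
def tri(obs):
    A=np.zeros((3,3));b=np.zeros(3)
    for pic,uv in obs:
        o,d=ray(pic,uv);d=d/np.linalg.norm(d);M=np.eye(3)-np.outer(d,d);A+=M;b+=M@o
    return np.linalg.solve(A,b)
E
python3 - <<'E'
from h import *
np.set_printoptions(precision=3,suppress=True)
s=env.get_state();print(s["eef_pos"],s["orientation"],s["clock"])
Z=dict(hole=.04,fork=.06,pin=.06,pin_top=.105,holder=0,lever=.021,eye=0,knob=.021,bodkin_mid=.07,ink_tin=0,furniture=0,slugs=0,brayer=0,spanner=0)
for n in("top","scene"):
    p=env.read_camera(n);cv2.imwrite(f"pics/{n}0.png",p["frame"])
    for k,z in Z.items():
        print(n,k,[(np.round(r["location"]).astype(int).tolist(),round(r["p"],2),at_z(p,r["location"],z)[:2].round(3).tolist()) for r in env.place_of(p,k)[:3]])
E
```

```text
[0.248 0.518 0.226] [ 0.222  0.975 -0.001 -0.   ] 0.0
top hole [([263, 205], 0.78, [0.58, -0.034]), ([417, 277], 0.75, [0.33, -0.532])]
top fork [([263, 242], 0.86, [0.458, -0.032]), ([409, 311], 0.77, [0.223, -0.495])]
top pin [([168, 216], 0.42, [0.553, 0.276])]
top pin_top [([160, 219], 0.35, [0.54, 0.288])]
top holder [([152, 216], 0.7, [0.558, 0.343])]
top lever [([350, 230], 0.81, [0.489, -0.32])]
top eye [([338, 213], 0.67, [0.547, -0.286]), ([362, 273], 0.35, [0.345, -0.358])]
top knob [([360, 271], 0.84, [0.353, -0.348])]
top bodkin_mid [([138, 209], 0.45, [0.578, 0.37])]
top ink_tin [([310, 143], 0.84, [0.789, -0.198]), ([265, 243], 0.53, [0.455, -0.036])]
top furniture [([222, 150], 0.81, [0.775, 0.102])]
top slugs [([344, 162], 0.78, [0.72, -0.31])]
top brayer [([150, 289], 0.81, [0.313, 0.355])]
top spanner [([210, 278], 0.55, [0.343, 0.153])]
scene hole [([140, 145], 0.95, [0.334, -0.531]), ([299, 229], 0.92, [0.561, -0.031])]
scene fork [([157, 113], 0.83, [0.221, -0.502]), ([302, 192], 0.61, [0.456, -0.034])]
scene pin [([373, 176], 0.57, [0.381, 0.16]), ([422, 230], 0.43, [0.537, 0.286])]
scene pin_top [([206, 217], 0.69, [0.589, -0.267]), ([430, 223], 0.42, [0.539, 0.293])]
scene holder [([430, 248], 0.57, [0.555, 0.324]), ([457, 244], 0.57, [0.536, 0.4]), ([301, 192], 0.45, [0.416, -0.037])]
scene lever [([201, 203], 0.83, [0.499, -0.312]), ([430, 246], 0.66, [0.561, 0.318])]
scene eye [([206, 218], 0.88, [0.535, -0.294])]
scene knob [([202, 160], 0.72, [0.354, -0.339]), ([226, 307], 0.23, [0.786, -0.19])]
scene bodkin_mid [([460, 242], 0.68, [0.566, 0.378]), ([431, 248], 0.58, [0.591, 0.302]), ([202, 198], 0.58, [0.515, -0.299])]
scene ink_tin [([227, 304], 0.93, [0.773, -0.192])]
scene furniture [([345, 318], 0.88, [0.773, 0.102])]
scene slugs [([189, 279], 0.77, [0.719, -0.301])]
scene brayer [([428, 178], 0.76, [0.324, 0.336])]
scene spanner [([367, 176], 0.83, [0.337, 0.155])]
```

View pics/top0.png

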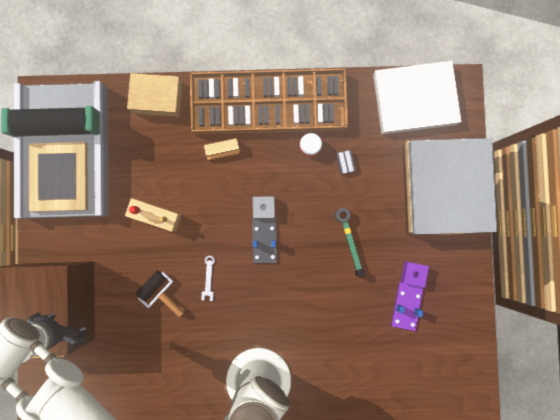

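View pics/scene0.png

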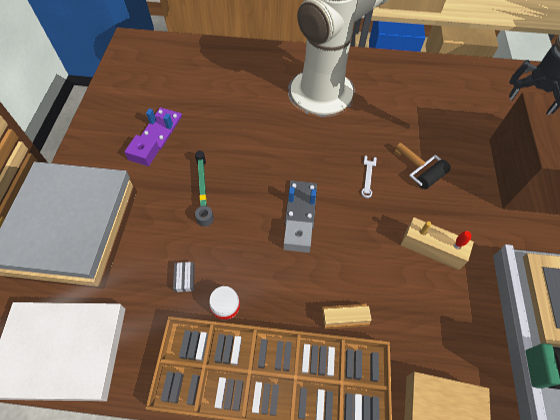

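The grey block with hole at top (263,207) / scene (299,233) is the bearing block; the purple one at top (415,275) / scene (141,147) is the look-alike to be left alone. The brass pin is at scene (427,228), the red bodkin at scene (464,240). The yellow band of the lever is at top (347,231). Going above the pin for a closer look.

Call:
{"method": "move_arm", "body": {
  "targets": [
    [[0,0,-0.8],0,-1],
    [[-0.8,-0.2,-1.2],0,-1],
    [[-1.7,-0.4,-1.2],0,-1],
    [[-2.6,-0.6,-1.2],0,-1],
    [[-3.5,-0.8,-1.2],0,-1]
  ]
}}

```text
clock: 2.0
eef_pos: [0.3902, 0.4058, 0.2876]
orientation: [0.221, 0.975, 0.0, 0.0]
contact_force: [-0.2, 1.7, -0.7]
finger_gap: 0.0851
```

Call:
{"method": "move_arm", "body": {
  "targets": [
    [[-0.8,-0.2,0],0,-1],
    [[-1.6,-0.4,0],0,-1],
    [[-2.4,-0.5,0],0,-1],
    [[-3.2,-0.7,0],0,-1],
    [[-3.2,-0.7,0],0,-1]
  ]
}}

```text
clock: 2.5
eef_pos: [0.5214, 0.3026, 0.2867]
orientation: [0.224, 0.975, -0.001, 0.001]
contact_force: [-0.8, 0.9, -1.0]
finger_gap: 0.0853
```

```bash
cat > look.py <<'E'
from h import *
import sys
np.set_printoptions(precision=4,suppress=True)
def go(tag,things,cam="wrist"):
    s=env.get_state();print(np.array(s["eef_pos"]),np.array(s["orientation"]),s["clock"],s["finger_gap"],np.array(s["contact_force"]))
    p=env.read_camera(cam);cv2.imwrite(f"pics/{tag}.png",p["frame"])
    for k,z in things.items():
        print(k,[(np.round(r["location"]).astype(int).tolist(),round(r["p"],2),at_z(p,r["location"],z)[:2].round(4).tolist()) for r in env.place_of(p,k)[:3]])
    return p
E
python3 -c "
from look import *
go('w1',dict(pin_top=.105,pin=.06,bodkin_mid=.07,holder=0))"
```

```text
[0.5214 0.3026 0.2867] [ 0.2242  0.9745 -0.0007  0.0005] 2.5 0.0852647913805155 [-0.8472  0.9134 -1.0133]
pin_top [([277, 201], 0.81, [0.541, 0.2881])]
pin [([281, 190], 0.59, [0.5429, 0.2927])]
bodkin_mid [([351, 188], 0.71, [0.5761, 0.3713])]
holder [([309, 177], 0.9, [0.5579, 0.3301]), ([348, 189], 0.69, [0.5992, 0.3744])]
```

View pics/w1.png

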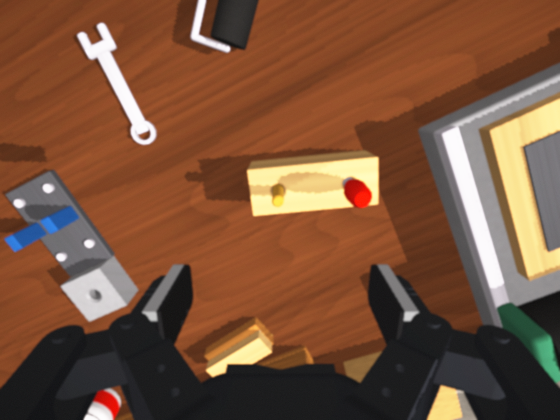

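Call:
{"method": "move_arm", "body": {
  "targets": [
    [[-0.24,-0.05,0.8],0,-1],
    [[-0.48,-0.1,1.6],0,-1],
    [[-0.48,-0.1,2.2],0,-1],
    [[-0.48,-0.1,2.2],0,-1],
    [[-0.48,-0.1,2.2],0,-1]
  ]
}}

```text
clock: 3.25
eef_pos: [0.5371, 0.2922, 0.178]
orientation: [0.221, 0.975, 0.0, -0.0]
contact_force: [-0.1, -0.7, 0.8]
finger_gap: 0.0851
```

```bash
python3 -c "
from look import *
go('w2',dict(pin_top=.105,pin=.06,bodkin_mid=.07))"
```

```text
[0.5371 0.2922 0.178 ] [ 0.2209  0.9753  0.0001 -0.    ] 3.25 0.08509928207939885 [-0.0566 -0.706   0.8202]
pin_top [([280, 225], 0.79, [0.5442, 0.2879])]
pin [([280, 204], 0.59, [0.5425, 0.2889])]
bodkin_mid [([382, 198], 0.83, [0.5728, 0.3717]), ([37, 341], 0.46, [0.5657, 0.0042])]
```

View pics/w2.png

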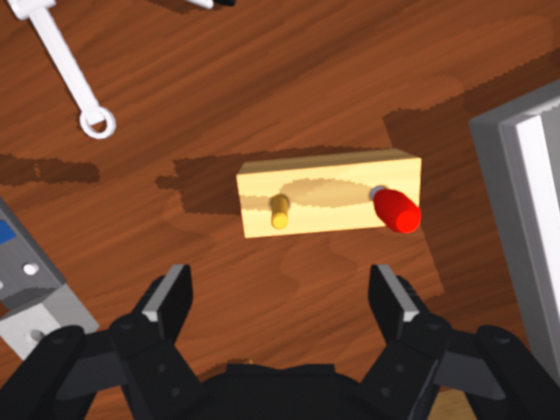

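Call:
{"method": "move_arm", "body": {
  "targets": [
    [[-0.14,0,0.5],0,-1],
    [[-0.14,0,1.0],0,-1],
    [[-0.14,0,1.5],0,-1],
    [[-0.14,0,1.84],0,-1],
    [[-0.14,0,1.84],0,-1]
  ]
}}

```text
clock: 3.95
eef_pos: [0.5426, 0.2879, 0.0836]
orientation: [0.222, 0.975, -0.001, -0.002]
contact_force: [0.8, 0.8, 0.2]
finger_gap: 0.0854
```

Call:
{"method": "move_arm", "body": {
  "targets": [
    [[0,0,0],0,1],
    [[0,0,0],0,1],
    [[0,0,0],0,1],
    [[0,0,0],0,1],
    [[0,0,0],0,1]
  ]
}}

```text
clock: 4.45
eef_pos: [0.5443, 0.2883, 0.0858]
orientation: [0.222, 0.975, 0.0, 0.0]
contact_force: [-0.7, 0.1, 8.1]
finger_gap: 0.0124
```

Call:
{"method": "move_arm", "body": {
  "targets": [
    [[0,0,0],0,1],
    [[0,0,0],0,1],
    [[0,0,0],0,1],
    [[0,0,0],0,1],
    [[0,0,0],0,1]
  ]
}}

```text
clock: 4.95
eef_pos: [0.5445, 0.2884, 0.086]
orientation: [0.222, 0.975, 0.0, 0.001]
contact_force: [-0.5, -0.5, 6.3]
finger_gap: 0.0111
```

Call:
{"method": "move_arm", "body": {
  "targets": [
    [[0,0,-0.2],0,1],
    [[0,0,-0.5],0,1],
    [[0,0,-0.8],0,1],
    [[0,0,-1.1],0,1],
    [[0,0,-1.1],0,1]
  ]
}}

```text
clock: 5.45
eef_pos: [0.5461, 0.2889, 0.1441]
orientation: [0.222, 0.975, 0.002, 0.003]
contact_force: [0.7, -0.0, -0.7]
finger_gap: 0.0114
```

```bash
python3 -c "
from look import *
p=go('w3',dict(pin_top=.16,pin=.115,bodkin_mid=.07))
q=go('s3',dict(pin=.115,pin_top=.16,bodkin_mid=.07),'scene')
c=cv2.resize(q['frame'][150:290,360:520],(480,420),interpolation=cv2.INTER_CUBIC)
cv2.imwrite('pics/c3.png',np.hstack([cv2.resize(p['frame'],(320,240)),cv2.resize(c,(274,240)) ]))"
```

```text
[0.5461 0.2889 0.1441] [0.2215 0.9751 0.0016 0.0027] 5.45 0.011431821198186885 [ 0.6671 -0.0315 -0.6567]
pin_top []
pin [([282, 238], 0.82, [0.546, 0.2895])]
bodkin_mid [([395, 201], 0.94, [0.5738, 0.3713]), ([38, 45], 0.32, [0.3752, 0.1989])]
[0.5434 0.2881 0.1394] [ 0.2215  0.9752 -0.0004 -0.0007] 5.65 0.010832796518302757 [-1.3057 -0.3586 -1.1157]
pin [([439, 209], 0.5, [0.5008, 0.3138]), ([428, 222], 0.45, [0.5429, 0.285])]
pin_top [([438, 212], 0.49, [0.5394, 0.2924])]
bodkin_mid [([458, 244], 0.6, [0.5708, 0.373])]
```

View pics/c3.png

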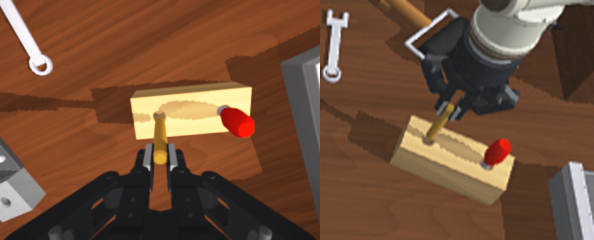

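Call:
{"method": "move_arm", "body": {
  "targets": [
    [[0,0,-0.6],0,1],
    [[-0.3,-0.4,-0.9],0,1],
    [[-0.8,-1.1,-0.9],0,1],
    [[-1.3,-1.8,-0.9],0,1],
    [[-1.8,-2.4,-0.9],0,1]
  ]
}}

```text
clock: 6.35
eef_pos: [0.5731, 0.1395, 0.1851]
orientation: [0.221, 0.975, -0.0, -0.0]
contact_force: [0.4, 0.2, -1.5]
finger_gap: 0.0107
```

Call:
{"method": "move_arm", "body": {
  "targets": [
    [[-0.5,-0.7,0],0,1],
    [[-1.0,-1.3,0],0,1],
    [[-1.4,-1.7,0],0,1],
    [[-1.6,-2.0,0],0,1],
    [[-1.6,-2.0,0],0,1]
  ]
}}

```text
clock: 6.85
eef_pos: [0.6023, 0.0145, 0.1849]
orientation: [0.223, 0.975, -0.0, -0.0]
contact_force: [0.4, 0.3, -0.8]
finger_gap: 0.0109
```

```bash
python3 -c "
from look import *
p=go('w4',dict(hole=.04,fork=.06,pin=.14))"
```

```text
[0.6023 0.0145 0.1849] [ 0.2229  0.9749 -0.0002 -0.0002] 6.85 0.010862911758649552 [ 0.405   0.2899 -0.8238]
hole [([225, 186], 0.77, [0.5755, -0.0333])]
fork [([148, 61], 0.95, [0.4547, -0.0331])]
pin [([283, 240], 0.6, [0.61, 0.0123])]
```

View pics/w4.png

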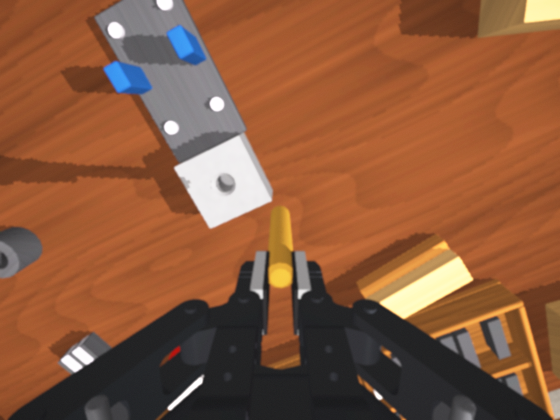

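```bash
python3 -c "
from look import *
p=env.read_camera('wrist')
print(env.get_state()['eef_pos'])
for uv in [(226,182),(226,184)]: print(at_z(p,uv,.04))
for uv in [(280.5,213),(280.5,210)]: print('bot',at_z(p,uv,.114))
print('top',at_z(p,(281,277),.204))
print(proj(p,[.5745,-.0333,.04]))
c=p['frame'][140:300,190:330];cv2.imwrite('pics/c4.png',cv2.resize(c,None,fx=4,fy=4,interpolation=cv2.INTER_CUBIC)[:600])"
```

```text
[0.6019 0.0178 0.1851]
[ 0.5723 -0.0269  0.04  ]
[ 0.5741 -0.0279  0.04  ]
bot [0.5998 0.0184 0.114 ]
bot [0.5976 0.0195 0.114 ]
top [0.5994 0.0187 0.204 ]
[np.float64(221.33473421330012), np.float64(186.6693343101304)]
```

View pics/c4.png

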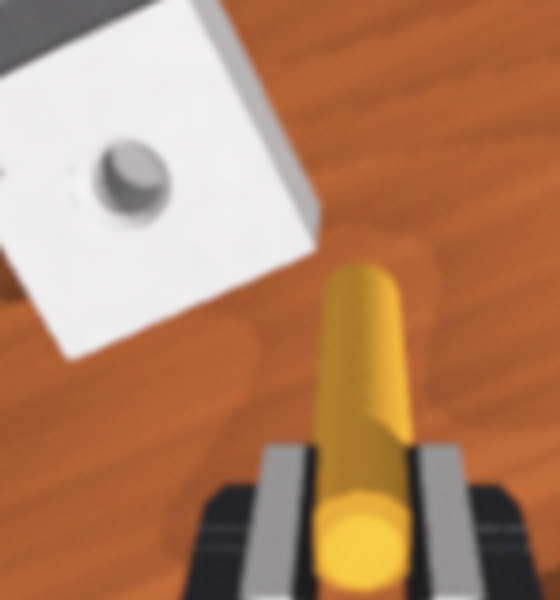

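Call:
{"method": "move_arm", "body": {
  "targets": [
    [[0,-0.4,0.2],0,1],
    [[0.03,-0.8,0.5],0,1],
    [[0.03,-1.13,0.9],0,1],
    [[0.03,-1.13,1.1],0,1],
    [[0.03,-1.13,1.1],0,1]
  ]
}}

```text
clock: 7.6
eef_pos: [0.5752, -0.0327, 0.1285]
orientation: [0.221, 0.975, 0.0, -0.002]
contact_force: [-0.1, 0.2, -0.9]
finger_gap: 0.0113
```

```bash
python3 -c "
from look import *
p=env.read_camera('wrist');s=env.read_camera('scene')
print(env.get_state()['eef_pos'])
c=cv2.resize(p['frame'][130:290,200:360],(400,400),interpolation=cv2.INTER_CUBIC)
d=cv2.resize(s['frame'][180:260,260:340],(400,400),interpolation=cv2.INTER_CUBIC)
cv2.imwrite('pics/c5.png',np.hstack([c,d]))"
```

```text
[ 0.577  -0.0329  0.1308]
```

View pics/c5.png

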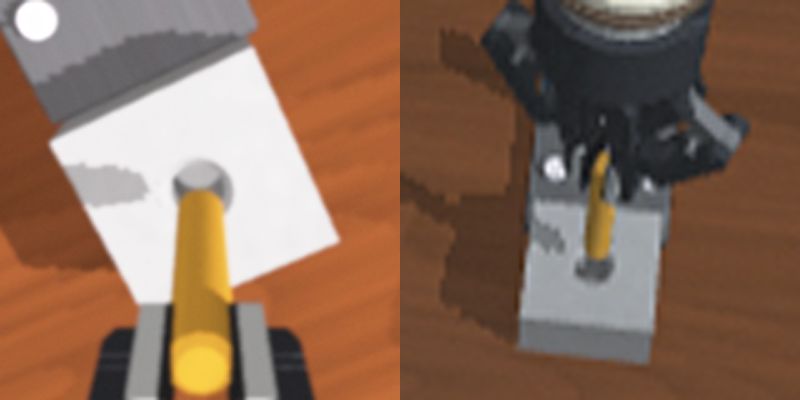

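```bash
python3 -c "
from look import *
p=env.read_camera('wrist')
print(env.get_state()['eef_pos'])
print('top',at_z(p,(280.8,277.5),.1498))
# predicted rims for an upright pin at candidate and hole circle rows
t=np.linspace(0,6.28,60)
for n,x,y,z,r in [('pinbot',.5752,-.0322,.0598,.007),('hole',.5745,-.0322,.04,.012),('top',.5752,-.0322,.1498,.007)]:
  q=np.array([proj(p,[x+r*np.cos(a),y+r*np.sin(a),z]) for a in t]);q=(q-[200,130])*2.5
  print(n,q.min(0),q.max(0))"
```

```text
[ 0.5774 -0.0331  0.1313]
top [ 0.5747 -0.0322  0.1498]
pinbot [178.3091 185.5514] [225.0168 229.4623]
hole [163.4836 149.2703] [237.5959 219.6381]
top [166.083  337.7877] [240.2464 402.5302]
```

Call:
{"method": "move_arm", "body": {
  "targets": [
    [[0,0.01,0.2],0,1],
    [[0,0.01,0.4],0,1],
    [[0,0.01,0.55],0,1],
    [[0,0.01,0.7],0,1],
    [[0,0.01,0.7],0,1]
  ]
}}

```text
clock: 8.25
eef_pos: [0.5755, -0.0332, 0.0934]
orientation: [0.222, 0.975, 0.0, -0.002]
contact_force: [-0.3, 0.0, -0.2]
finger_gap: 0.0112
```

In the hole (pin bottom about 22 mm), no force. Continue.

Call:
{"method": "move_arm", "body": {
  "targets": [
    [[0,0,0.1],0,1],
    [[0,0,0.2],0,1],
    [[0,0,0.26],0,1],
    [[0,0,0.32],0,1],
    [[0,0,0.32],0,1]
  ]
}}

```text
clock: 8.75
eef_pos: [0.5769, -0.0336, 0.0793]
orientation: [0.222, 0.975, -0.0, 0.0]
contact_force: [0.3, -0.2, -1.4]
finger_gap: 0.0109
```

Call:
{"method": "move_arm", "body": {
  "targets": [
    [[0,0,0.03],0,1],
    [[0,0,0.06],0,1],
    [[0,0,0.06],0,1],
    [[0,0,0.06],0,1]
  ]
}}

```text
clock: 9.15
eef_pos: [0.5786, -0.0341, 0.0789]
orientation: [0.221, 0.975, -0.0, 0.002]
contact_force: [-1.6, 0.9, 10.2]
finger_gap: 0.0109
```

Call:
{"method": "move_arm", "body": {
  "targets": [
    [[0,0,0],0,0.5],
    [[0,0,0],0,0],
    [[0,0,0],0,-0.5],
    [[0,0,0],0,-1],
    [[0,0,0],0,-1]
  ]
}}

```text
clock: 9.65
eef_pos: [0.5764, -0.0334, 0.0759]
orientation: [0.222, 0.975, 0.0, -0.0]
contact_force: [-0.2, -0.3, 1.0]
finger_gap: 0.0781
```

Call:
{"method": "move_arm", "body": {
  "targets": [
    [[0,0,0],0,-1],
    [[0,0,0],0,-1],
    [[0,0,-0.5],0,-1],
    [[0,0,-1.3],0,-1],
    [[0,0,-2.1],0,-1]
  ]
}}

```text
clock: 10.15
eef_pos: [0.576, -0.0333, 0.1817]
orientation: [0.222, 0.975, 0.0, -0.001]
contact_force: [1.0, -0.2, -0.6]
finger_gap: 0.0853
```

Call:
{"method": "move_arm", "body": {
  "targets": [
    [[-0.5,0,-0.4],0,-1],
    [[-0.8,0,-0.4],0,-1],
    [[-0.8,0,-0.4],0,-1]
  ]
}}

```text
clock: 10.45
eef_pos: [0.6142, -0.0517, 0.2022]
orientation: [0.222, 0.975, -0.0, 0.001]
contact_force: [-0.7, -0.6, -1.0]
finger_gap: 0.0857
```

```bash
python3 -c "
from look import *
p=go('w6',dict(pin_top=.098,pin=.053,hole=.04,fork=.06,eye=0,lever=.021))
t=np.linspace(0,6.28,60)
for uv in [x['location'] for x in env.place_of(p,'pin_top')[:1]]:
  for z in(.098,.105,.11,.12): print(z,at_z(p,uv,z))
"
```

```text
[ 0.6142 -0.0517  0.2022] [ 0.2219  0.9751 -0.0002  0.0013] 10.45 0.08574240019130035 [-0.6515 -0.5948 -1.0125]
pin_top [([279, 154], 0.88, [0.577, -0.0357]), ([447, 240], 0.38, [0.7102, 0.0665])]
pin [([285, 142], 0.62, [0.5757, -0.029])]
hole [([278, 142], 0.8, [0.5742, -0.035])]
fork [([215, 10], 0.75, [0.4547, -0.0343]), ([235, 323], 0.58, [0.7329, -0.166])]
eye [([69, 208], 0.58, [0.5408, -0.2967])]
lever [([21, 181], 0.56, [0.4926, -0.3074])]
0.098 [ 0.577  -0.0357  0.098 ]
0.105 [ 0.576  -0.0352  0.105 ]
0.11 [ 0.5753 -0.0348  0.11  ]
0.12 [ 0.5738 -0.0341  0.12  ]
```

View pics/w6.png

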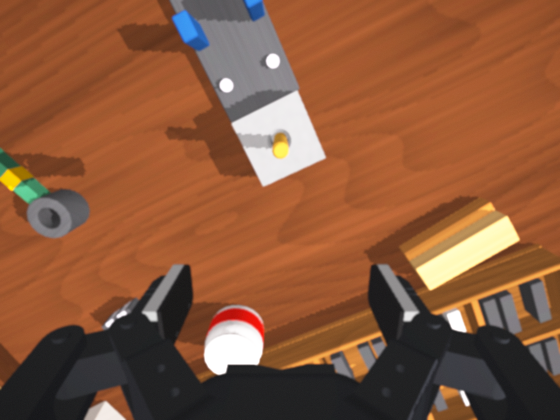

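Call:
{"method": "move_arm", "body": {
  "targets": [
    [[0,-0.9,0],-1,-1],
    [[0,-1.8,0],-2,-1],
    [[0,-2.7,0],-3,-1],
    [[0,-3.6,0],-4,-1],
    [[0,-4.5,0],-5,-1]
  ]
}}

```text
clock: 11.35
eef_pos: [0.5144, -0.2548, 0.2013]
orientation: [-0.128, 0.992, -0.0, 0.0]
contact_force: [0.4, -1.3, -1.0]
finger_gap: 0.0855
```

Call:
{"method": "move_arm", "body": {
  "targets": [
    [[0,0,0],0,-1],
    [[0,0,0],0,-1]
  ]
}}

```text
clock: 11.55
eef_pos: [0.5151, -0.2541, 0.2011]
orientation: [-0.124, 0.992, 0.0, 0.0]
contact_force: [0.4, 0.6, 0.8]
finger_gap: 0.0854
```

```bash
python3 -c "
from look import *
p=go('w7',dict(eye=0,lever=.021,knob=.021,))
print(np.array(env.get_state()['q']))
from scipy.spatial.transform import Rotation as R
print(R.from_quat(env.get_state()['orientation']).as_matrix())
# yellow band / green arm on top faces (z=.030)
h=cv2.cvtColor(p['frame'],cv2.COLOR_BGR2HSV)
for n,lo,hi in[('yel',(22,150,90),(34,255,255)),('green',(60,80,30),(90,255,255))]:
  m=cv2.inRange(h,lo,hi);k,l,st,c=cv2.connectedComponentsWithStats(m)
  for i in range(1,k):
    if st[i,4]>60: print(n,st[i],c[i],at_z(p,c[i],.03))
"
```

```text
[ 0.5151 -0.2541  0.2011] [-0.1237  0.9923  0.0003  0.0001] 11.55 0.08542498346766714 [0.3666 0.6256 0.8235]
eye [([239, 190], 0.92, [0.5422, -0.2978])]
lever []
knob []
[-0.6652  0.1774  1.6279  0.0003  1.3365 -2.4886]
[[-0.9683 -0.2499  0.    ]
 [-0.2499  0.9683  0.0003]
 [-0.0001  0.0003 -1.    ]]
yel [226 135  19  19 307] [235.0195 144.4137] [ 0.4872 -0.3093  0.03  ]
yel [480 307  13  11  64] [485.7344 311.75  ] [0.611  0.0306 0.03  ]
green [ 218    0   25  135 2425] [230.6404  65.699 ] [ 0.4163 -0.3281  0.03  ]
green [228 154  18  21 341] [236.0968 164.0352] [ 0.5067 -0.3041  0.03  ]
```

View pics/w7.png

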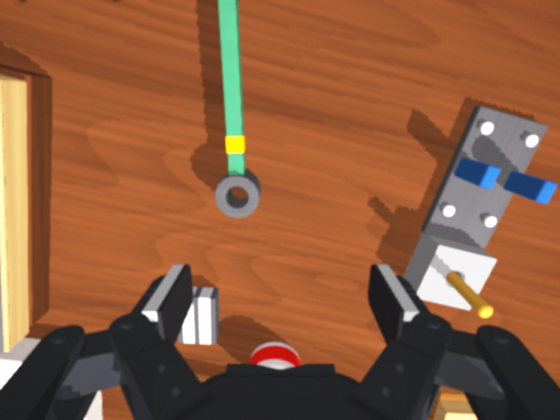

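Call:
{"method": "move_arm", "body": {
  "targets": [
    [[0.3,-0.4,0.5],0,-1],
    [[0.6,-0.8,1.0],0,-1],
    [[0.8,-0.93,1.6],0,-1],
    [[0.8,-0.93,1.9],0,-1],
    [[0.8,-0.93,1.9],0,-1]
  ]
}}

```text
clock: 12.25
eef_pos: [0.4874, -0.3063, 0.1036]
orientation: [-0.126, 0.992, 0.002, -0.002]
contact_force: [-0.2, 0.7, 0.5]
finger_gap: 0.0855
```

```bash
python3 -c "
from look import *
p=go('w8',dict(eye=0,lever=.021,knob=.021))
h=cv2.cvtColor(p['frame'],cv2.COLOR_BGR2HSV)
for n,lo,hi in[('yel',(22,150,90),(34,255,255)),('green',(60,80,30),(90,255,255))]:
  m=cv2.inRange(h,lo,hi);k,l,st,c=cv2.connectedComponentsWithStats(m)
  for i in range(1,k):
    if st[i,4]>60: print(n,st[i],c[i],at_z(p,c[i],.03))
"
```

```text
[ 0.4874 -0.3063  0.1036] [-0.1257  0.9921  0.0023 -0.0016] 12.25 0.08546376575092401 [-0.2481  0.7364  0.5302]
eye [([275, 257], 0.66, [0.5384, -0.2985])]
lever [([276, 212], 0.89, [0.4885, -0.3094])]
knob []
yel [265 204  23  21 463] [275.9352 213.568 ] [ 0.4869 -0.3102  0.03  ]
green [ 260   12   28  191 4348] [274.6943 104.2132] [ 0.4107 -0.3305  0.03  ]
green [266 226  22  26 540] [276.0481 238.5407] [ 0.507  -0.3051  0.03  ]
```

Call:
{"method": "move_arm", "body": {
  "targets": [
    [[0,-0.06,0.5],0,-1],
    [[0,-0.06,1.0],0,-1],
    [[0,-0.06,1.4],0,-1],
    [[0,-0.06,1.56],0,-1],
    [[0,-0.06,1.56],0,-1]
  ]
}}

```text
clock: 12.95
eef_pos: [0.4892, -0.3112, 0.0282]
orientation: [-0.126, 0.992, 0.0, -0.0]
contact_force: [0.3, 0.3, -0.0]
finger_gap: 0.0851
```

Call:
{"method": "move_arm", "body": {
  "targets": [
    [[0,0,0],0,0],
    [[0,0,0],0,0.4],
    [[0,0,0],0,1],
    [[0,0,0],0,1],
    [[0,0,0],0,1]
  ]
}}

```text
clock: 13.45
eef_pos: [0.4893, -0.3117, 0.0286]
orientation: [-0.125, 0.992, -0.0, 0.0]
contact_force: [-0.4, 0.6, -0.1]
finger_gap: 0.0119
```

Call:
{"method": "move_arm", "body": {
  "targets": [
    [[0,0,0],0,1],
    [[0,0,0],0,1],
    [[0,0,0],0,1],
    [[0,0,0],0,1],
    [[0,0,0],0,1]
  ]
}}

```text
clock: 13.95
eef_pos: [0.4891, -0.3116, 0.0282]
orientation: [-0.125, 0.992, 0.0, -0.0]
contact_force: [-0.4, -0.2, -0.5]
finger_gap: 0.0
```

```bash
python3 -c "
from look import *
p=go('w9',dict(eye=0,lever=.021))
s=go('s9',dict(eye=0,lever=.021,knob=.021),'scene')
c=cv2.resize(s['frame'][130:250,140:260],(400,400),interpolation=cv2.INTER_CUBIC)
cv2.imwrite('pics/c9.png',np.hstack([cv2.resize(p['frame'][120:400,140:420],(400,400)),c]))
"
```

```text
[ 0.4891 -0.3116  0.0282] [-0.1253  0.9921  0.     -0.    ] 13.95 2.2580725135380064e-05 [-0.3951 -0.1878 -0.4997]
eye []
lever [([286, 255], 0.83, [0.4876, -0.3098])]
[ 0.4891 -0.3115  0.0282] [-0.1254  0.9921  0.     -0.    ] 14.1 -0.00020214235018633603 [-0.1873  0.2343 -0.2236]
eye [([205, 217], 0.79, [0.5336, -0.2977])]
lever [([203, 200], 0.56, [0.4912, -0.3095])]
knob []
```

View pics/c9.png

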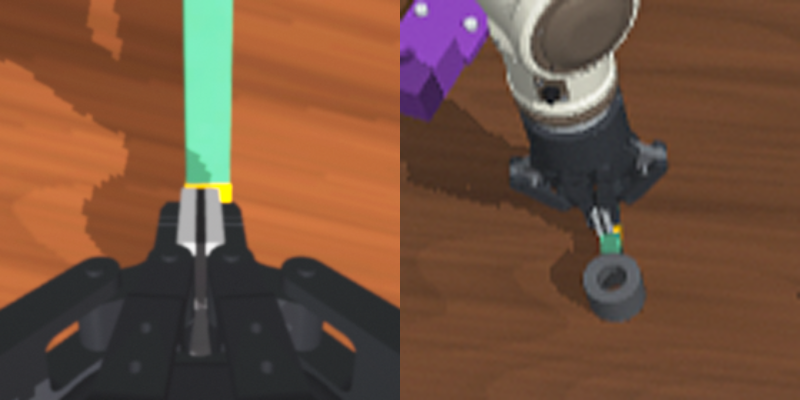

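```bash
python3 -c "
from look import *
p=env.read_camera('wrist');e=np.array(env.get_state()['eef_pos']);print(e,env.get_state()['tau'])
for z in(0.0,.009,.02,.03,.04,.05): print(z,'tip',np.round(proj(p,[e[0],e[1],z]),1))
u=np.array([.9665,.2567]);b=np.array([.488,-.3095])
print('band far/near top',np.round(proj(p,[*(b-.008*u),.03]),1),np.round(proj(p,[*(b+.008*u),.03]),1))
n=np.array([-.2567,.9665])
print('edges at -40mm',[np.round(proj(p,[*(b-.04*u+s*.008*n),.03]),1) for s in(-1,1)])
c=p['frame'][220:310,240:330];cv2.imwrite('pics/c10.png',cv2.resize(c,(580,580),interpolation=cv2.INTER_CUBIC))
"
```

```text
[ 0.4891 -0.3115  0.0282] [  0.     -43.526  -27.4747  -0.0004   0.0003   0.    ]
0.0 tip [281.7 240.6]
0.009 tip [281.8 247.1]
0.02 tip [281.9 255.9]
0.03 tip [282.  264.9]
0.04 tip [282.2 274.9]
0.05 tip [282.4 286.4]
band far/near top [286.3 250.3] [286.3 277.2]
edges at -40mm [array([269.8, 191. ]), array([302.7, 190.8])]
```

View pics/c10.png

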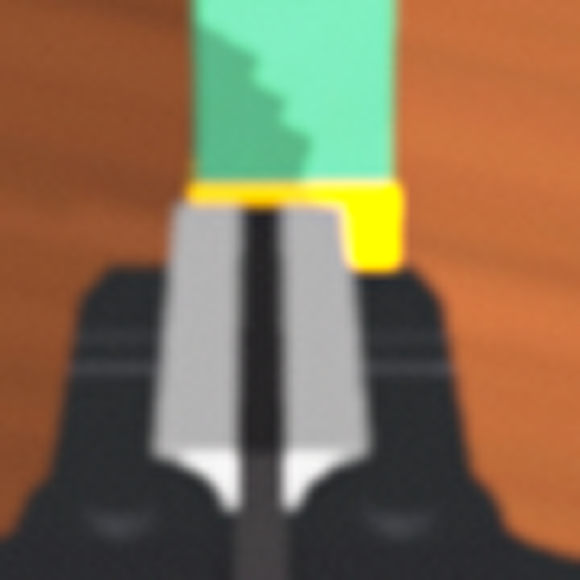

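Crop shows the fingers shut on top of the bar at the yellow band (crop row 205), so the grip missed: the pads stood too high. Reopen, go lower, retry.

Call:
{"method": "move_arm", "body": {
  "targets": [
    [[0,0,-0.1],0,-0.3],
    [[0,0,-0.1],0,-0.3],
    [[0,0,-0.1],0,-0.3],
    [[0,0,-0.1],0,-0.3],
    [[0,0,-0.1],0,-0.3]
  ]
}}

```text
clock: 14.85
eef_pos: [0.489, -0.3115, 0.0331]
orientation: [-0.125, 0.992, 0.0, -0.0]
contact_force: [-0.2, -0.2, 0.9]
finger_gap: 0.0555
```

```bash
python3 -c "
from look import *
p=go('w11',dict(eye=0,lever=.021))
C=np.array(p['extrinsics']);print('cam',-C[:3,:3].T@C[:3,3])
cv2.imwrite('pics/c11.png',cv2.resize(p['frame'][150:360,140:420],(720,540),interpolation=cv2.INTER_CUBIC))
"
```

```text
[ 0.489  -0.3115  0.0331] [-0.1253  0.9921  0.0001 -0.0001] 14.85 0.055525068213247875 [-0.2423 -0.1673  0.939 ]
eye [([281, 307], 0.9, [0.5397, -0.2987])]
lever []
cam [ 0.4105 -0.333   0.179 ]
```

The viewing limit is reached, so I go on with numbers. Next: lower to TCP z ≈ 0.021, watching the force, then close.

Call:
{"method": "move_arm", "body": {
  "targets": [
    [[0,0.02,0.1],0,-0.3],
    [[0,0.02,0.2],0,-0.3],
    [[0,0.02,0.24],0,-0.3],
    [[0,0.02,0.24],0,-0.3]
  ]
}}

```text
clock: 15.4
eef_pos: [0.4884, -0.3102, 0.0204]
orientation: [-0.125, 0.992, 0.001, -0.0]
contact_force: [-0.4, -0.5, 0.4]
finger_gap: 0.0555
```

Call:
{"method": "move_arm", "body": {
  "targets": [
    [[0,0,0],0,0],
    [[0,0,0],0,0.3],
    [[0,0,0],0,0.5],
    [[0,0,0],0,0.6],
    [[0,0,0],0,0.6]
  ]
}}

```text
clock: 15.9
eef_pos: [0.4888, -0.3103, 0.0212]
orientation: [-0.125, 0.992, 0.0, -0.0]
contact_force: [-0.2, 2.0, 2.0]
finger_gap: 0.017
```

Call:
{"method": "move_arm", "body": {
  "targets": [
    [[0,0,0],0,0.8],
    [[0,0,0],0,0.8],
    [[0,0,0],0,0.8]
  ]
}}

```text
clock: 16.2
eef_pos: [0.4889, -0.3104, 0.0215]
orientation: [-0.125, 0.992, 0.0, -0.0]
contact_force: [-2.2, 2.7, 5.2]
finger_gap: 0.0135
```

Call:
{"method": "move_arm", "body": {
  "targets": [
    [[0,0,0],0,1],
    [[0,0,0],0,1],
    [[0,0,0],0,1],
    [[0,0,0],0,1],
    [[0,0,0],0,1]
  ]
}}

```text
clock: 16.7
eef_pos: [0.4889, -0.3105, 0.0215]
orientation: [-0.125, 0.992, 0.0, -0.0]
contact_force: [-1.8, 3.7, 6.4]
finger_gap: 0.0133
```

Call:
{"method": "move_arm", "body": {
  "targets": [
    [[0,0,-0.05],0,1],
    [[0,0,-0.1],0,1],
    [[0,0,-0.2],0,1],
    [[0,0,-0.4],0,1],
    [[0,0,-0.6],0,1]
  ]
}}

```text
clock: 17.2
eef_pos: [0.4888, -0.3107, 0.0519]
orientation: [-0.125, 0.992, -0.0, -0.0]
contact_force: [-0.4, -0.0, -4.0]
finger_gap: 0.0137
```

```bash
cat > lev.py <<'E'
from look import *
def lev(p,z):
  h=cv2.cvtColor(p['frame'],cv2.COLOR_BGR2HSV)
  for n,lo,hi in[('yel',(22,150,90),(34,255,255)),('green',(60,80,30),(90,255,255))]:
    m=cv2.inRange(h,lo,hi);k,l,st,c=cv2.connectedComponentsWithStats(m)
    for i in range(1,k):
      if st[i,4]>60:print(n,st[i],c[i],at_z(p,c[i],z))
E
python3 -c "
from lev import *
p=go('w12',dict(eye=.03,lever=.051,knob=.051))
lev(p,.06)
s=go('s12',dict(eye=.03,lever=.051,knob=.051),'scene')
"
```

```text
[ 0.4888 -0.3107  0.0519] [-0.1253  0.9921 -0.     -0.    ] 17.2 0.013685773180576344 [-0.4476 -0.0324 -3.9511]
eye []
lever [([283, 259], 0.74, [0.4868, -0.3106])]
knob [([284, 260], 0.74, [0.4871, -0.3102])]
yel [266 255  29  28 760] [280.  268.5] [ 0.4876 -0.3121  0.06  ]
green [ 260    0   40  254 8932] [279.9046 120.6238] [ 0.4175 -0.3302  0.06  ]
green [ 265  284   31   37 1083] [280.2078 301.855 ] [ 0.5069 -0.307   0.06  ]
[ 0.4892 -0.311   0.0519] [-0.1253  0.9921 -0.0006  0.0004] 17.4 0.01332052804629835 [-1.2871  0.6187 -3.3514]
eye [([204, 213], 0.6, [0.5358, -0.2954])]
lever [([197, 195], 0.93, [0.4948, -0.3191]), ([342, 316], 0.74, [0.7844, 0.0878])]
knob []
```

Weight 4 N reads on the wrist and the lever is lifted. Raise, then carry.

Call:
{"method": "move_arm", "body": {
  "targets": [
    [[0,0,-0.4],0,1],
    [[0,0,-0.9],0,1],
    [[0,0,-1.4],0,1],
    [[0,0,-1.9],0,1],
    [[0,0,-2.2],0,1]
  ]
}}

```text
clock: 18.1
eef_pos: [0.4894, -0.3111, 0.1631]
orientation: [-0.125, 0.992, -0.001, 0.001]
contact_force: [0.4, -0.3, -3.9]
finger_gap: 0.0133
```

Call:
{"method": "move_arm", "body": {
  "targets": [
    [[0,0,0],0,1],
    [[0,0.2,0],0.4,1],
    [[-0.2,0.6,0],0.9,1],
    [[-0.4,1.0,0],1.4,1],
    [[-0.6,1.4,0],1.86,1]
  ]
}}

```text
clock: 18.6
eef_pos: [0.4996, -0.2339, 0.159]
orientation: [0.006, 1.0, 0.001, -0.001]
contact_force: [-0.1, 0.7, -4.0]
finger_gap: 0.0138
```

```bash
python3 -c "
from lev import *
p=go('w13',dict(pin_top=.098,hole=.04,fork=.06));lev(p,.17)
print(env.get_state()['q'][5])"
```

```text
[ 0.4996 -0.2339  0.159 ] [ 0.0058  1.      0.0011 -0.0013] 18.6 0.013763703856014798 [-0.0928  0.6532 -3.9544]
pin_top [([530, 306], 0.66, [0.5747, -0.0361])]
hole [([487, 270], 0.91, [0.5757, -0.0331])]
fork [([533, 150], 0.73, [0.4559, -0.033])]
yel [267 255  27  28 756] [280.  268.5] [ 0.4967 -0.2349  0.17  ]
yel [525 298  15  14  91] [532.022  304.1538] [ 0.5193 -0.1043  0.17  ]
green [ 260    0   40  254 8941] [279.9689 120.8047] [ 0.4259 -0.2342  0.17  ]
green [ 265  284   32   37 1089] [280.1515 301.9431] [ 0.5162 -0.235   0.17  ]
-2.2215619929369064
```

Call:
{"method": "move_arm", "body": {
  "targets": [
    [[0,0.3,0],0,1],
    [[-0.1,0.8,0],0,1],
    [[-0.2,1.4,0],0,1],
    [[-0.3,2.0,0],0,1],
    [[-0.42,2.6,0],0,1]
  ]
}}

```text
clock: 19.3
eef_pos: [0.5222, -0.1044, 0.1608]
orientation: [0.005, 1.0, 0.0, -0.0]
contact_force: [0.3, 0.1, -3.9]
finger_gap: 0.0132
```

Call:
{"method": "move_arm", "body": {
  "targets": [
    [[0,0.6,0],0,1],
    [[0,1.0,0],0,1],
    [[0,1.25,0],0,1],
    [[0,1.4,0],0,1],
    [[0,1.4,0],0,1]
  ]
}}

```text
clock: 19.8
eef_pos: [0.5231, -0.0352, 0.1611]
orientation: [0.004, 1.0, -0.0, -0.0]
contact_force: [0.1, -0.2, -4.1]
finger_gap: 0.0131
```

Call:
{"method": "move_arm", "body": {
  "targets": [
    [[0,0,0],0,1],
    [[0,0,0],0,1],
    [[0,0,0],0,1],
    [[0,0,0],0,1],
    [[0,0,0],0,1]
  ]
}}

```text
clock: 20.3
eef_pos: [0.5232, -0.0358, 0.1612]
orientation: [0.004, 1.0, -0.0, -0.0]
contact_force: [0.1, 0.5, -3.2]
finger_gap: 0.013
```

```bash
python3 -c "
from lev import *
z=.137
p=go('w14',dict(pin_top=.098,hole=.04,fork=.06,eye=z,knob=z+.021));lev(p,z+.03)
d={}
for n in('scene','top'):
  q=go(n+'14',dict(pin_top=.098,pin=.053,hole=.04,fork=.06,eye=z,knob=z+.021,lever=z+.021,bodkin_mid=.07),n);lev(q,z+.03)
  for k in('eye','knob','lever'):
    r=env.place_of(q,k)
    if r:d.setdefault(k,[]).append((q,r[0]['location']))
for k in d:
  if len(d[k])==2:print('tri',k,tri(d[k]))"
```

```text
[ 0.5232 -0.0358  0.1612] [ 0.0044  1.     -0.     -0.    ] 20.3 0.013032954748878276 [ 0.0579  0.5095 -3.1788]
pin_top []
hole [([283, 248], 0.67, [0.5748, -0.0341])]
fork []
eye []
knob []
yel [266 255  29  28 758] [280.     268.5356] [ 0.5233 -0.0368  0.167 ]
green [ 260    0   40  254 9095] [279.8966 120.3635] [ 0.4496 -0.0363  0.167 ]
green [ 265  284   32   38 1095] [280.1434 302.0237] [ 0.5436 -0.0369  0.167 ]
[ 0.5232 -0.0355  0.1612] [ 0.0042  1.     -0.     -0.    ] 20.6 0.01373950273700135 [-0.3275 -0.9268 -2.3828]
pin_top [([301, 222], 0.59, [0.572, -0.0292])]
pin [([296, 231], 0.37, [0.5747, -0.0404])]
hole [([140, 145], 0.93, [0.3319, -0.5305]), ([298, 231], 0.81, [0.5661, -0.0355])]
fork [([158, 113], 0.96, [0.2202, -0.4992]), ([300, 188], 0.81, [0.444, -0.0395]), ([299, 191], 0.27, [0.455, -0.0433])]
eye [([300, 220], 0.64, [0.5857, -0.0316])]
knob []
lever [([300, 192], 0.76, [0.5195, -0.0386])]
bodkin_mid [([458, 243], 0.61, [0.5688, 0.3708])]
green [ 526  344   34   44 1156] [542.596  365.9299] [0.873  0.4647 0.167 ]
[ 0.5232 -0.0355  0.1612] [ 0.0042  1.      0.     -0.    ] 21.2 0.013429556224401926 [ 0.3432 -0.4336 -3.7709]
pin_top [([220, 154], 0.56, [0.7447, 0.0979])]
pin []
hole [([265, 204], 0.91, [0.5828, -0.0404]), ([417, 274], 0.71, [0.3399, -0.5314])]
fork [([265, 241], 0.81, [0.4616, -0.0363]), ([409, 313], 0.8, [0.217, -0.4947])]
eye [([260, 206], 0.45, [0.5708, -0.0254])]
knob [([261, 271], 0.63, [0.3726, -0.0266])]
lever []
bodkin_mid [([261, 201], 0.74, [0.5923, -0.0285]), ([135, 210], 0.44, [0.5755, 0.3776])]
green [ 85 106   7  24 145] [ 88.1034 117.869 ] [0.8528 0.4869 0.167 ]
green [  2 109   6  23 117] [  4.0598 119.9145] [0.8536 0.7414 0.167 ]
tri eye [ 0.5723 -0.0279  0.1135]
```

```bash
python3 -c "
from lev import *
from scipy.optimize import least_squares
p=env.read_camera('wrist')
h=cv2.cvtColor(p['frame'],cv2.COLOR_BGR2HSV)
m=cv2.inRange(h,(60,80,30),(90,255,255))|cv2.inRange(h,(22,150,90),(34,255,255))
rows=np.r_[5:250:5];W=np.array([np.ptp(np.nonzero(m[r,255:305])[0])+1 for r in rows])
e=np.array(env.get_state()['eef_pos'])
def pred(a):
  x=np.linspace(-.16,.05,60)
  P=[[proj(p,[e[0]+d,e[1]+s*.008,a[0]-d*np.tan(a[1])]) for d in x] for s in(-1,1)]
  P=np.array(P);w=abs(P[1,:,0]-P[0,:,0]);r=P[0,:,1]
  o=np.argsort(r);return np.interp(rows,r[o],w[o])
s=least_squares(lambda a:pred(a)-W,[.17,0],loss='soft_l1');print('top z, pitch rad',s.x,W[::8],pred(s.x)[::8])"
```

```text
top z, pitch rad [0.1646 0.0198] [40 39 38 37 35 33 31] [40.5809 39.0557 37.5304 36.0051 34.4798 32.9546 31.4293]
```

Call:
{"method": "move_arm", "body": {
  "targets": [
    [[0.04,0.03,0],0,1],
    [[0.04,0.03,0],0,1],
    [[0.04,0.03,0],0,1],
    [[0.04,0.03,0],0,1],
    [[0.04,0.03,0],0,1]
  ]
}}

```text
clock: 22.35
eef_pos: [0.5212, -0.034, 0.1612]
orientation: [0.004, 1.0, -0.0, 0.0]
contact_force: [-0.1, 0.1, -3.2]
finger_gap: 0.013
```

```bash
python3 -c "
from lev import *
s=env.get_state();print(s['eef_pos'],s['finger_gap'],s['contact_force'],s['clock'],max(map(abs,s['joint_vel'])))
env.close_job()"
```

```text
[ 0.5212 -0.034   0.1612] 0.01299384362479259 [-0.0936  0.106  -3.1685] 22.35 0.001711012379778535
the job is handed in; nothing more can be done
```

I put the pin into the bearing block and let go of it. I then picked up the lever at its yellow band and handed the job in at 22 s, still holding it over the pin. No verdict came back.

- **Pin:** it bottomed in the hole with about 10 N of reaction. A wrist picture after release showed it upright in the hole, with its top at about (0.575, −0.0345). I did not see it again once the lever covered it.
- **Lever grip:** the first grip missed. The fingers shut on top of the bar with the gap reading 0. I reopened, went 7 mm lower and it held: the gap reads about 13 mm, the same 3 mm low as it did on the 14 mm pin. The wrist carried 3 to 4 N of lever weight.
- **Final pose:** the arm is still.

| Final check | Value |
|---|---|
| Grasp point | (0.521, −0.034, 0.161) |
| Eye over the pin | within about 3 mm by estimate |
| Eye height | about 0.137 m (underside about 4 cm above the pin) |
| Tilt, from the bar's edges (measured before a last 2 mm shift) | about 0.02 rad |
| Arm direction | within about 0.5° of the line over the fork |

**What disagreed or is unchecked:**
- The far cameras' estimates of the eye and the hole scattered by up to about 15 mm, so I trusted the wrist camera.
- The 12-picture viewing limit ran out at the lever re-grip, so everything after that was checked by numbers only.
- I did not re-measure the bystanders. The bodkin, last found by the networks at about (0.57, 0.37), looked unmoved.

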